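# Clear the faulty circuit modules and reset the tripped lab bench

### The arm

A 6-joint arm with a two-finger parallel gripper is mounted at the origin on the work surface. World frame = base frame: x ahead of the robot, y to its left, z up, the work surface at z = 0. Lengths are in mm, angles in rad, forces in N, time in s.
With the tool pointing down it reaches from about 350 to 875 mm from the base axis. Payload 4.2 kg.
Tool frame: the origin (TCP) lies on the mounting face of the last link; the fingertips stand 173 mm ahead of it and the grasp point (between the pads) lies 155 mm ahead of it; z points along the fingers, y is the line along which they close (so a half turn about z gives the same grasp; the last joint's range is limited). The gripper opens to 85 mm and grips with 20 to 120 N. Pads are 22 mm wide; open, the fingers measure 114 mm over their backs; the gripper's body (76 mm by 85 mm) begins 54 mm behind the grasp point. The pads swing forward as they close: fully open they stand 13 mm farther back than shut.
Start: joints at [-0.89, 0.385, 0.008, 0, -1.194, -0.259], TCP at [255.89, -570.193, 404.712] pointing down, gripper open.
Joint ranges: [-3.14, 3.14], [-1.21, 2.06], [-1.07, 1.41], [-3.16, 2.05], [-2.99, -0.16], [-3.1, 3.1]. Speed limits (rad/s): [2.79, 2.79, 3.14, 3.14, 3.14, 3.14].

### API

Orientations are given as a unit quaternion [x, y, z, w].
In Python, from bench import arm gives the robot as it stands. The module is installed in compiled form; this text tells all that it offers.
- The arm moves only by the tool move_arm, never from a script. Its arguments are lists of equal length, an entry for each row: "fingers": the finger opening in mm, from 0 to 85.4; "travel": the shift along the tool's x, y, z in mm, a list of three; "dr": the turn, a rotation vector about the tool's x, y, z in rad, a list of three. A call has 1 to 10 rows; each row is the pose to reach, as a shift and turn from the pose commanded when the call began, along the tool's axes at that moment; what a row does not reach only later rows make up. A row lasts 1/10 s, in which the tool goes at most 50 mm and 8.59 degrees, less where a joint would pass 70% of its speed; a pose out of reach is approached as far as the arm can. A call with a gripper value outside its range is refused whole. The fingers move at their own pace and stop on an object; the grip force is fixed at half the most. Time passes only in rows, so rows that repeat a pose let the fingers close. It gives the time, the measured TCP pose, the force, the opening and the grip force at its end, in the units of the state.
- arm.read_state(): the state, without advancing time (a new reading comes with each control period).
- arm.get_image(name): name is "scene" or "side" or "wrist"; returns the picture (420x560x3 uint8, red, green, blue); there is no depth.
- arm.camera_model(name): a dict with "intrinsics" (3x3 intrinsics, pixels), "k1" (the pictures are not rectified: a ray, as slopes to the right and down, at radius r is drawn at 1 + k1 r^2 times it, then the intrinsics apply), "pose" (4x4, takes a point from camera to world coordinates). Camera axes: x right, y up, looking along -z (the intrinsics and any distortion apply to the point x, -y, -z); pixel columns grow to the right and rows downward; lengths in mm; the calibration is good to about 2 mm. A picture is of the moment at which its call begins: read the wrist's pose just before it. camera_model takes no time and is no camera call; for the wrist camera it gives the pose at the moment of the call.
- arm.job_done(): hands the job in; it is judged then, once.
The state is a dict: "clock": time; "joints": joint angles; "joint_vel": joint speeds; "joint_efforts": joint torques, N m; "position": TCP position; "ee_rot": TCP orientation; "contact_force": force on the tool from outside, world axes, zero at the start; "wrist_torque": the same for the moment, N m; "gripper_width": finger opening in mm; "grasp_force": force on a finger pad.
Only numpy, scipy, OpenCV 4.12 (cv2) and the standard library are available. Lean on these libraries where they do the work, as an engineer would, in place of code of your own. Each camera call takes 0.05 s, during which the arm holds its last target. There are 200 camera calls.

### The job

The bench supply has tripped: switch the isolator off before touching any circuit module, then clear every module from the bench, sound ones into the three-bay stock tray and those carrying a fault tag into the plain wooden repair tray, each lying flat on the tray floor and right way up. When all are sorted, and with the isolator still off, press the reset plunger fully home and let it come up, then switch the isolator back on. Handle no module while the isolator is on, and leave the dropper bottles standing.

Things in the scene. Friction and masses are not known exactly. Their poses are not given: they have to be found in the camera images.
- lamp_a: Circuit module: grey plastic block 72 x 40 x 26 mm with a lamp on top (to 53 mm high). Origin: centre of the block's underside; x along the 72 mm length, z up. 120 g. May be absent (None). SOUND: no tag.
- motor_a: Circuit module: grey plastic block 72 x 40 x 26 mm with a small motor lying along its length on top (to 53 mm high). Origin: centre of the block's underside; x along the 72 mm length, z up. 120 g. May be absent (None). SOUND: no tag.
- coil_a: Circuit module: grey plastic block 72 x 40 x 26 mm with an upright copper coil on top (to 53 mm high). Origin: centre of the block's underside; x along the 72 mm length, z up. 120 g. May be absent (None). SOUND: no tag.
- lamp_b: Circuit module: grey plastic block 72 x 40 x 26 mm with a lamp on top (to 53 mm high). Origin: centre of the block's underside; x along the 72 mm length, z up. 120 g. May be absent (None). FAULTY: carries a fault tag, a flat pale 4 mm tongue, 32 mm wide, level with the block's top, that sticks out 30 mm beyond the +x end (to x = 66 mm).
- motor_b: Circuit module: grey plastic block 72 x 40 x 26 mm with a small motor lying along its length on top (to 53 mm high). Origin: centre of the block's underside; x along the 72 mm length, z up. 120 g. May be absent (None). FAULTY: carries a fault tag, a flat pale 4 mm tongue, 32 mm wide, level with the block's top, that sticks out 30 mm beyond the +x end (to x = 66 mm).
- coil_b: Circuit module: grey plastic block 72 x 40 x 26 mm with an upright copper coil on top (to 53 mm high). Origin: centre of the block's underside; x along the 72 mm length, z up. 120 g. May be absent (None). FAULTY: carries a fault tag, a flat pale 4 mm tongue, 32 mm wide, level with the block's top, that sticks out 30 mm beyond the +x end (to x = 66 mm).
- stock_tray: Stock tray, for sound modules: white plastic, its floor divided into three bays side by side along x by two ribs (4 mm thick, at x = +-43.5 mm, tops 12 mm above the underside). Low open tray, outer 270 (x) x 160 (y) x 22 mm, walls and floor 4 mm. Origin: centre of its underside; z up.
- repair_tray: Repair tray, for faulty modules: plain wood, flat undivided floor, a small grip lip at each end. Low open tray, outer 270 (x) x 160 (y) x 22 mm, walls and floor 4 mm. Origin: centre of its underside; z up.
- isolator_box: Isolator: fixed grey box 70 (x) x 130 (y) x 45 mm; from its top stands a weighted white paddle, 38 mm wide (x), 12 mm thick, that falls over centre to either stop. Its pivot axis is along the box's x, at the box's centre, 45 mm up. Origin: centre of the underside. ON: paddle leans to the box's +y side (white stripe on the lid there). OFF: to -y.
- isolator_tip (a point): Middle of the free end of the isolator's paddle, 72 mm from its pivot; 104 mm above the bench at either end stop, 117 mm at mid swing.
- isolator (a joint): Angle of the isolator paddle: 0 = ON stop (34 degrees to the box's +y), 1.2 rad = OFF stop (34 degrees to -y); about 2 N or less at the tip takes it past the middle.
- trip_box: Trip unit: fixed grey box 80 x 80 x 45 mm with a bare metal mushroom reset plunger on top, pointing straight up. Origin: centre of the underside.
- plunger_top (a point): Centre of the top of the plunger's cap (44 mm across); 83 mm above the bench when up.
- plunger (a joint): How far the plunger is pressed: 0 = up, 0.018 m = fully home (stroke 18 mm straight down, sprung, 3 N rising to 8.4 N).
- dropper_1: Bystander: standing dropper bottle with a pointed cap, 32 mm across, 74 mm high; origin at the centre of its foot.
- dropper_2: Bystander: another such dropper bottle.
There are look-alikes about, which are no part of the job. What is shaped like the coil_a but pink or purple is not meant.

How it is judged (in metres and radians):
On the way, in this order (a step that is already met when the one before it is completed fails the run):
1. the isolator is switched off (value of joint isolator above 1 rad), for 0.2 s.
2. with the isolator off, all modules lie in their trays (value of joint isolator above 1 rad and x of lamp_a in the frame of stock_tray between -0.125 and 0.125 m and y of lamp_a in the frame of stock_tray between -0.072 and 0.072 m and z of lamp_a in the frame of stock_tray between -0.005 and 0.012 m and angle between each of lamp_a, motor_a, coil_a, lamp_b, motor_b, coil_b's own z axis and vertical below 0.15 rad and contact force between the fingers and lamp_a below 0.2 N and linear speed of each of lamp_a, motor_a, coil_a, lamp_b, motor_b, coil_b below 0.02 m/s and x of motor_a in the frame of stock_tray between -0.125 and 0.125 m and y of motor_a in the frame of stock_tray between -0.072 and 0.072 m and z of motor_a in the frame of stock_tray between -0.005 and 0.012 m and contact force between the fingers and motor_a below 0.2 N and x of coil_a in the frame of stock_tray between -0.125 and 0.125 m and y of coil_a in the frame of stock_tray between -0.072 and 0.072 m and z of coil_a in the frame of stock_tray between -0.005 and 0.012 m and contact force between the fingers and coil_a below 0.2 N and x of lamp_b in the frame of repair_tray between -0.125 and 0.125 m and y of lamp_b in the frame of repair_tray between -0.072 and 0.072 m and z of lamp_b in the frame of repair_tray between -0.005 and 0.012 m and contact force between the fingers and lamp_b below 0.2 N and x of motor_b in the frame of repair_tray between -0.125 and 0.125 m and y of motor_b in the frame of repair_tray between -0.072 and 0.072 m and z of motor_b in the frame of repair_tray between -0.005 and 0.012 m and contact force between the fingers and motor_b below 0.2 N and x of coil_b in the frame of repair_tray between -0.125 and 0.125 m and y of coil_b in the frame of repair_tray between -0.072 and 0.072 m and z of coil_b in the frame of repair_tray between -0.005 and 0.012 m and contact force between the fingers and coil_b below 0.2 N), for 0.2 s.
3. with the isolator off and all sorted, the plunger is pressed fully home (all of step 2 and value of joint plunger above 0.0155 m), for 0.1 s.
4. the plunger is up again and the isolator is switched on (value of joint isolator below 0.2 rad and value of joint plunger below 0.003 m), for 0.2 s.
At the end, for the whole second after the job is handed in: Every sound module lies in the stock tray and every tagged one in the repair tray (origin inside the walls and within 12 mm of the tray's underside height, tilted less than 0.15 rad), at rest and released; the isolator is on (joint below 0.2 rad) and the plunger is up (below 3 mm) (all of step 4 and x of lamp_a in the frame of stock_tray between -0.125 and 0.125 m and y of lamp_a in the frame of stock_tray between -0.072 and 0.072 m and z of lamp_a in the frame of stock_tray between -0.005 and 0.012 m and angle between each of lamp_a, motor_a, coil_a, lamp_b, motor_b, coil_b's own z axis and vertical below 0.15 rad and contact force between the fingers and lamp_a below 0.2 N and linear speed of each of lamp_a, motor_a, coil_a, lamp_b, motor_b, coil_b below 0.02 m/s and x of motor_a in the frame of stock_tray between -0.125 and 0.125 m and y of motor_a in the frame of stock_tray between -0.072 and 0.072 m and z of motor_a in the frame of stock_tray between -0.005 and 0.012 m and contact force between the fingers and motor_a below 0.2 N and x of coil_a in the frame of stock_tray between -0.125 and 0.125 m and y of coil_a in the frame of stock_tray between -0.072 and 0.072 m and z of coil_a in the frame of stock_tray between -0.005 and 0.012 m and contact force between the fingers and coil_a below 0.2 N and x of lamp_b in the frame of repair_tray between -0.125 and 0.125 m and y of lamp_b in the frame of repair_tray between -0.072 and 0.072 m and z of lamp_b in the frame of repair_tray between -0.005 and 0.012 m and contact force between the fingers and lamp_b below 0.2 N and x of motor_b in the frame of repair_tray between -0.125 and 0.125 m and y of motor_b in the frame of repair_tray between -0.072 and 0.072 m and z of motor_b in the frame of repair_tray between -0.005 and 0.012 m and contact force between the fingers and motor_b below 0.2 N and x of coil_b in the frame of repair_tray between -0.125 and 0.125 m and y of coil_b in the frame of repair_tray between -0.072 and 0.072 m and z of coil_b in the frame of repair_tray between -0.005 and 0.012 m and contact force between the fingers and coil_b below 0.2 N); the robot touches nothing.
It fails at once if a module is handled while the isolator is on (value of joint isolator below 0.2 rad and (contact force between the fingers and lamp_a above 0.5 N or contact force between the fingers and motor_a above 0.5 N or contact force between the fingers and coil_a above 0.5 N or contact force between the fingers and lamp_b above 0.5 N or contact force between the fingers and motor_b above 0.5 N or contact force between the fingers and coil_b above 0.5 N)).
It fails at once if a dropper bottle is knocked over (angle between any of dropper_1, dropper_2's own z axis and vertical above 0.7 rad).
Of lamp_a, motor_a, coil_a, lamp_b, motor_b, coil_b only 4 to 6 are there at a start; the rules pass over those that are not, and their reading is None.
At some moment in a run one of lamp_a, motor_a, coil_a, lamp_b, motor_b, coil_b may be knocked a few centimetres aside while the robot is not near it.
It also fails if it takes over 210 s, if anything falls off the work surface, if the arm or the gripper's body presses on something with over 40 N, if the wrist force passes 120 N, or if a joint passes its speed limit or range.

## Working session

There is one attempt and no reset: what is moved stays moved. The work goes in short steps, Python scripts to look and compute and a tool call to move; the robot and the scene stay as the last step left them, time stands still between calls to the robot, and variables do not carry over. Pictures are saved under pics/ and viewed, at most 14 in all, crops included, and the job is handed in when it is done.

Besides the shell and the picture viewer there is one more tool, called as name(argument=value, ...) on one line, values as JSON. move_arm: Moves the arm, as the interface text tells. Its arguments: {"type":"object","properties":{"fingers":{"type":"array","items":{"type":"number"}},"travel":{"type":"array","items":{"type":"array","items":{"type":"number"}}},"dr":{"type":"array","items":{"type":"array","items":{"type":"number"}}}},"required":["fingers","travel","dr"]}

```bash
mkdir -p pics; cat > h.py <<'E'
import numpy as np, cv2
from bench import arm
from scipy.spatial.transform import Rotation as R
def snap(n,f):
    m=arm.camera_model(n); im=arm.get_image(n); cv2.imwrite('pics/'+f,im[:,:,::-1]); np.save('pics/'+f+'.npy',im)
    return im,m
def ray(m,u,v):
    K=np.array(m['intrinsics']); x=(u-K[0,2])/K[0,0]; y=(v-K[1,2])/K[1,1]
    rd=np.hypot(x,y); r=rd
    for _ in range(30): r=rd/(1+m['k1']*r*r)
    s=r/rd if rd>0 else 1
    P=np.array(m['pose']); return P[:3,3],P[:3,:3]@np.array([x*s,-y*s,-1.])
def pt(m,u,v,z=0):
    o,d=ray(m,u,v); return o+d*(z-o[2])/d[2]
def proj(m,p):
    P=np.array(m['pose']); c=P[:3,:3].T@(np.array(p)-P[:3,3]); x=c[0]/-c[2]; y=-c[1]/-c[2]
    k=1+m['k1']*(x*x+y*y); K=np.array(m['intrinsics']); return K[0,0]*x*k+K[0,2],K[1,1]*y*k+K[1,2]
E
python3 - <<'E'
from h import *
np.set_printoptions(precision=3,suppress=True)
for n in('scene','side','wrist'):
    im,m=snap(n,n+'0.png'); print(n,m['intrinsics'],m['k1'],m['pose'])
s=arm.read_state();print(s)
E
```

```text
scene [[499.425   0.    282.113]
 [  0.    499.425 200.092]
 [  0.      0.      1.   ]] -0.13125256066229582 [[  -0.59    -0.502    0.632 1274.105]
 [   0.807   -0.36     0.468  583.365]
 [  -0.007    0.786    0.618  854.499]
 [   0.       0.       0.       1.   ]]
side [[432.329   0.    280.293]
 [  0.    432.329 206.009]
 [  0.      0.      1.   ]] -0.09117119646991742 [[ -0.934   0.173  -0.313 198.801]
 [ -0.357  -0.48    0.802 730.396]
 [ -0.012   0.86    0.51  542.801]
 [  0.      0.      0.      1.   ]]
wrist [[372.675   0.    275.926]
 [  0.    372.675 207.39 ]
 [  0.      0.      1.   ]] 0.013261562056232492 [[  -0.409   -0.881   -0.238  195.637]
 [   0.913   -0.394   -0.108 -596.366]
 [   0.002   -0.262    0.965  373.105]
 [   0.       0.       0.       1.   ]]
{'clock': 0.15, 'joints': array([-0.89 ,  0.385,  0.007, -0.   , -1.194, -0.259]), 'joint_vel': array([ 0.001, -0.001,  0.002,  0.001,  0.001,  0.001]), 'joint_efforts': array([ -0.   , -39.268,  18.858,   4.189,  -0.003,  -0.   ]), 'position': array([ 255.848, -570.078,  403.859]), 'ee_rot': array([-0.209,  0.978,  0.001, -0.   ]), 'contact_force': array([-0.695, -0.087, -0.535]), 'wrist_torque': array([0.028, 0.014, 0.046]), 'grasp_force': 0.0, 'gripper_width': 85.3761559396348}
```

```bash
python3 -c "
import cv2
for n in('scene','side'):
    cv2.imwrite('pics/%s0b.png'%n,cv2.resize(cv2.imread('pics/%s0.png'%n),(800,600),interpolation=cv2.INTER_CUBIC))"
```

```text
(no output)
```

View pics/scene0b.png

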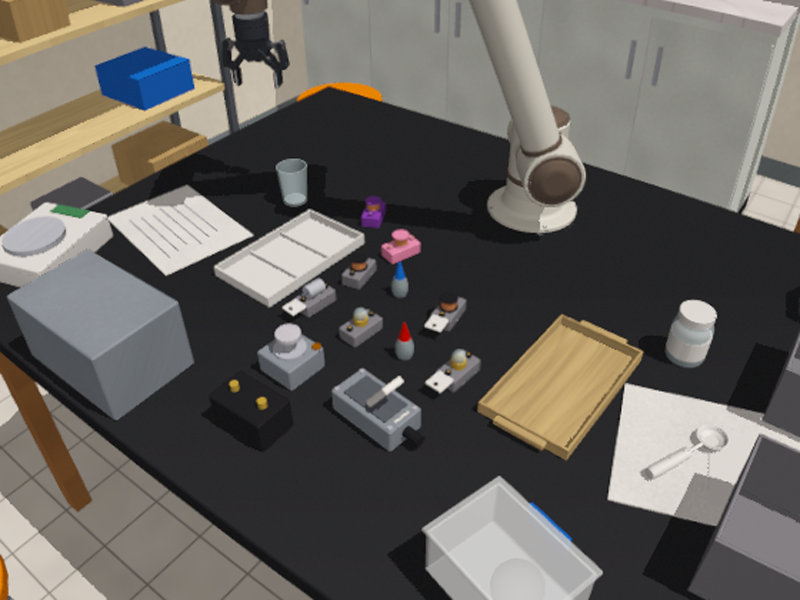

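View pics/side0b.png

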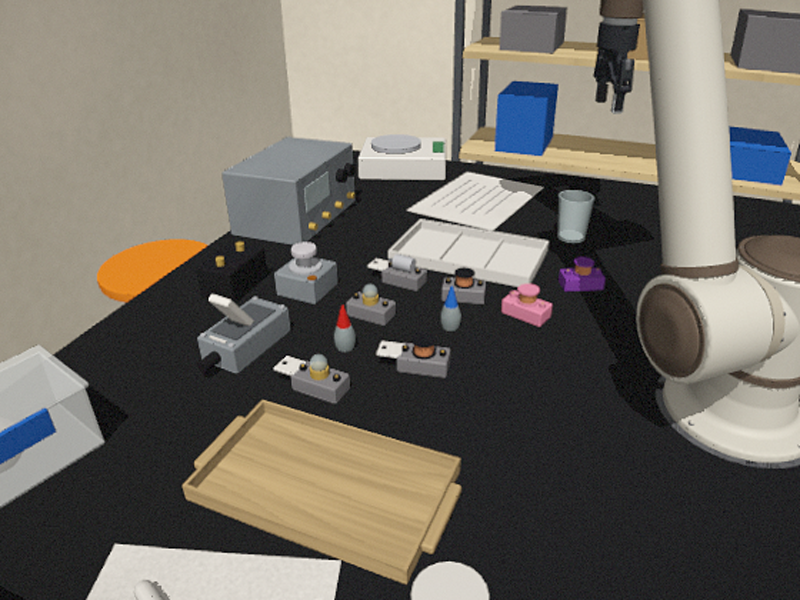

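Scene view (800x600 px): coil_a candidate (359,272), with the look-alikes pink (401,246) and purple (373,212). Tagged motor_b (310,297), lamp_a (361,325), tagged coil_b (446,314), tagged lamp_b (454,372). motor_a is absent. Bottles at (400,280) and (404,342). Isolator (377,408), with the paddle leaning to the striped ON side. Trip unit (292,355), trays (290,256) and (562,385).

```bash
python3 - <<'E'
from h import *
np.set_printoptions(precision=0,suppress=True)
ms={n:arm.camera_model(n) for n in('scene','side')}
S={'coil_a':((359,276),(463,290),18),'motor_b':((318,303),(405,278),18),'lamp_a':((361,331),(371,308),18),'coil_b':((446,318),(425,360),18),'lamp_b':((460,376),(320,380),18),
'dropB':((399,296),(450,328),0),'dropR':((404,358),(344,349),0),'plunger':((287,334),(304,247),83),'tripbox':((291,352),(306,265),45),'iso tip':((401,382),(216,300),104),'isobox':((377,397),(247,325),45),'black':((250,395),(235,262),50),
'pink':((401,252),(527,308),18),'purple':((373,218),(582,280),18)}
for k,(a,b,z) in S.items(): print(k,pt(ms['scene'],a[0]*.7,a[1]*.7,z)[:2],pt(ms['side'],b[0]*.7,b[1]*.7,z)[:2])
for k,l,n in (('stock',[(216,267),(311,211),(364,241),(265,300)],'scene'),('repair',[(480,407),(566,317),(642,352),(568,452)],'scene'),('iso',[(333,388),(358,371),(420,408),(390,430)],'scene'),('trip',[(259,358),(291,335),(324,355),(291,376)],'scene'),('repair',[(263,402),(461,461),(408,577),(184,489)],'side'),('stock',[(404,222),(549,241),(538,270),(390,245)],'side')):
    z=45 if k in('iso','trip') else 22
    print(k,n,*[pt(ms[n],u*.7,v*.7,z)[:2] for u,v in l])
E
```

```text
coil_a [ 444. -137.] [ 427. -144.]
motor_b [ 552. -147.] [ 533. -150.]
lamp_a [566. -34.] [550. -38.]
coil_b [449.  68.] [423.  64.]
lamp_b [557. 167.] [542. 155.]
dropB [430. -51.] [421. -52.]
dropR [562.  56.] [554.  56.]
plunger [697. -79.] [690. -84.]
tripbox [697. -75.] [693. -90.]
iso tip [691. 147.] [704. 142.]
isobox [693. 101.] [685. 107.]
black [809. -57.] [812. -50.]
pink [ 332. -118.] [ 314. -123.]
purple [ 265. -243.] [ 241. -247.]
stock scene [ 590. -383.] [ 326. -367.] [ 350. -200.] [ 607. -230.]
repair scene [600. 231.] [326. 245.] [333. 393.] [601. 384.]
iso scene [718.  34.] [666.  42.] [673. 168.] [734. 157.]
trip scene [ 739. -108.] [ 666. -104.] [670. -26.] [738. -37.]
repair side [588. 226.] [320. 236.] [325. 398.] [592. 385.]
stock side [ 616. -365.] [ 320. -375.] [ 319. -250.] [ 603. -255.]
```

move_arm(fingers=[85, 85, 85, 85, 85, 85, 85, 85, 85, 85], travel=[[-36, 35, 0], [-72, 70, 0], [-108, 106, 0], [-144, 141, 0], [-180, 176, 0], [-215, 211, 0], [-250, 245, 0], [-285, 280, 0], [-320, 315, 0], [-350, 344, 0]], dr=[[0, 0, 0.05], [0, 0, 0.1], [0, 0, 0.15], [0, 0, 0.2], [0, 0, 0.25], [0, 0, 0.3], [0, 0, 0.35], [0, 0, 0.4], [0, 0, 0.42], [0, 0, 0.42]])

```text
clock: 1.15
position: [434.5, -110.8, 404.8]
ee_rot: [-0.001, 1.0, 0.0, 0.0]
contact_force: [0.9, 0.2, -1.1]
gripper_width: 84.9
grasp_force: 0.0
```

move_arm(fingers=[85, 85, 85, 85, 85], travel=[[-20, 45, 0], [-40, 90, 0], [-55, 120, 0], [-55, 120, 0], [-55, 120, 0]], dr=[[0, 0, 0], [0, 0, 0], [0, 0, 0], [0, 0, 0], [0, 0, 0]])

```text
clock: 1.65
position: [489.2, 7.7, 404.2]
ee_rot: [-0.002, 1.0, -0.0, -0.001]
contact_force: [0.8, -0.5, 0.3]
gripper_width: 84.8
grasp_force: 0.0
```

```bash
python3 - <<'E'
from h import *
im,m=snap('wrist','w1.png')
cv2.imwrite('pics/w1b.png',cv2.resize(im[:,:,::-1],(800,600),interpolation=cv2.INTER_CUBIC))
s=arm.read_state();print(s['position'],s['ee_rot'],s['clock'],m['pose'])
E
```

```text
[488.84888248   6.9591632  404.30225684] [-9.93802695e-04  9.99999297e-01 -1.29181612e-04 -6.34294782e-04] 1.7 [[-2.80170536e-03 -9.65512761e-01 -2.60340660e-01  4.23158340e+02]
 [ 9.99995936e-01 -2.84260457e-03 -2.19416309e-04  8.16025369e+00]
 [-5.28196305e-04 -2.60340217e-01  9.65516801e-01  3.73637640e+02]
 [ 0.00000000e+00  0.00000000e+00  0.00000000e+00  1.00000000e+00]]
```

View pics/w1b.png

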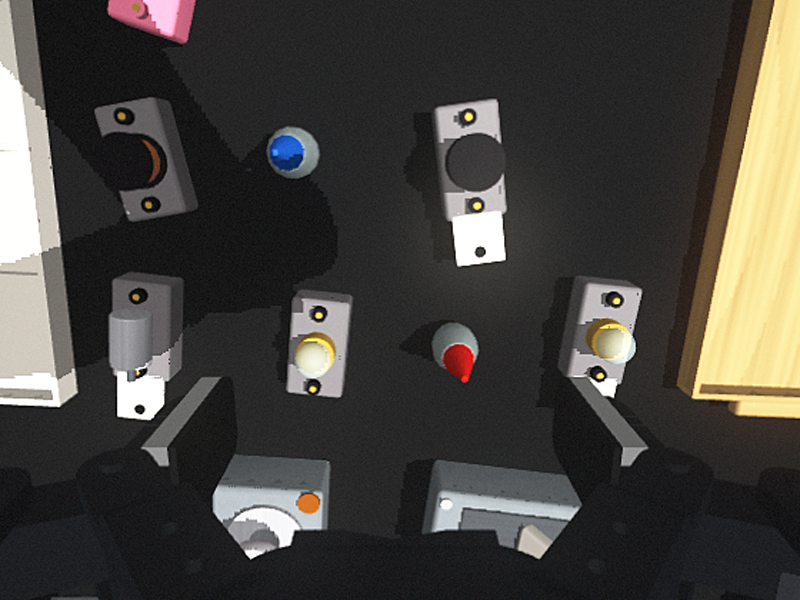

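The view over the middle confirms the choice (800x600 px): coil_a at (145,160) has a copper ring on a grey block, with the pink decoy at (150,15). Blue bottle at (293,152), coil_b (472,165), motor_b (140,335), lamp_a (318,345), red bottle (456,350), lamp_b (605,340). The terminals give each module's centre and axis.

```bash
cat >> h.py <<'E'
def terms(im,m,z=29):
    """brass terminal dots -> pixel centroids"""
    hsv=cv2.cvtColor(im,cv2.COLOR_RGB2HSV)
    k=cv2.inRange(hsv,(18,110,120),(32,255,255))
    n,l,s,c=cv2.connectedComponentsWithStats(k)
    return [(tuple(c[i].round(1)),int(s[i,4]),pt(m,*c[i],z)[:2].round(1)) for i in range(1,n) if 8<s[i,4]<80]
def pair(m,a,b,z=29):
    """a,b pixels of terminals; b the +x (tag) end; centre, angle, separation"""
    p,q=pt(m,*a,z),pt(m,*b,z); d=q-p
    return ((p+q)/2)[:2].round(1),round(float(np.arctan2(d[1],d[0])),3),round(float(np.hypot(*d[:2])),1)
E
python3 - <<'E'
from h import *
im=np.load('pics/w1.png.npy');m=arm.camera_model('wrist')
for t in terms(im,m): print(t)
q=lambda *a:[np.array(x)*.7 for x in a]
for k,a in dict(coil_a=q((123,117),(149,205)),coil_b=q((468,117),(477,205)),lamp_a=q((319,314),(312,388)),motor_b=q((136,296),(139,373)),lamp_b=q((616,300),(599,375))).items(): print(k,pair(m,*a))
# block top-corner checks at z=26
for k,l in dict(coil_b=[(433,106),(498,99),(506,212),(446,221)],lamp_a=[(292,291),(352,295),(347,397),(288,393)]).items(): print(k,*[pt(m,u*.7,v*.7,26)[:2].round() for u,v in l])
E
```

```text
((np.float64(94.7), np.float64(4.7)), 18, array([ 341.7, -143.3]))
((np.float64(547.5), np.float64(12.5)), 10, array([347.6, 233.1]))
((np.float64(545.8), np.float64(19.4)), 12, array([352.8, 232.7]))
((np.float64(529.5), np.float64(59.6)), 36, array([384. , 225.1]))
((np.float64(84.8), np.float64(80.9)), 23, array([ 401.6, -159.8]))
((np.float64(327.7), np.float64(81.3)), 28, array([401.3,  52.7]))
((np.float64(103.6), np.float64(143.2)), 16, array([ 455.5, -150. ]))
((np.float64(333.5), np.float64(143.8)), 26, array([455.5,  60.1]))
((np.float64(502.4), np.float64(188.5)), 18, array([497.1, 220.5]))
((np.float64(516.0), np.float64(203.0)), 23, array([511.2, 235.4]))
((np.float64(94.6), np.float64(207.4)), 15, array([ 516.2, -165.8]))
((np.float64(431.1), np.float64(210.2)), 21, array([518.4, 156.1]))
((np.float64(222.8), np.float64(220.4)), 20, array([529. , -43.9]))
((np.float64(491.4), np.float64(243.0)), 9, array([551.6, 218.4]))
((np.float64(419.7), np.float64(262.6)), 18, array([572.6, 150.7]))
((np.float64(486.3), np.float64(267.5)), 10, array([577.6, 217.3]))
((np.float64(49
[... 234 characters left out ...]
array([582.6, 236.4]))
((np.float64(541.0), np.float64(270.0)), 11, array([580. , 271.6]))
((np.float64(526.2), np.float64(276.8)), 17, array([587.4, 258.3]))
((np.float64(551.9), np.float64(277.9)), 16, array([588.5, 283.9]))
((np.float64(516.6), np.float64(285.0)), 25, array([596.6, 250.3]))
((np.float64(551.0), np.float64(291.0)), 11, array([603. , 285.7]))
coil_a (array([ 429.1, -154. ]), 0.174, 54.1)
coil_b (array([428.5,  56.5]), 0.145, 54.0)
lamp_a (array([555.6, -46.8]), -0.125, 54.8)
motor_b (array([ 543.7, -167.6]), -0.086, 55.7)
lamp_b (array([545.3, 153.2]), -0.108, 54.6)
coil_b [395.  31.] [391.  71.] [460.  80.] [466.  41.]
lamp_a [513. -61.] [516. -21.] [591. -26.] [588. -68.]
```

move_arm(fingers=[0, 0, 0, 0, 0, 0, 0, 0, 0, 0], travel=[[-35, 35, 0], [-70, 65, 0], [-105, 95, 0], [-140, 130, 10], [-170, 155, 30], [-200, 180, 50], [-205, 190, 80], [-205, 190, 110], [-205, 190, 110], [-205, 190, 110]], dr=[[0, 0, 0], [0, 0, 0], [0, 0, 0], [0, 0, 0], [0, 0, 0], [0, 0, 0], [0, 0, 0], [0, 0, 0], [0, 0, 0], [0, 0, 0]])

```text
clock: 2.7
position: [694.1, 196.1, 295.1]
ee_rot: [-0.0, 1.0, -0.001, -0.0]
contact_force: [0.1, 0.3, 0.8]
gripper_width: 0.0
grasp_force: 0.0
```

move_arm(fingers=[0, 0, 0, 0, 0, 0, 0, 0, 0, 0], travel=[[0, 0, 35], [0, -20, 37], [0, -40, 37], [0, -55, 37], [0, -70, 37], [0, -85, 37], [0, -96, 37], [0, -96, 37], [0, -96, 0], [0, -96, -20]], dr=[[0, 0, 0], [0, 0, 0], [0, 0, 0], [0, 0, 0], [0, 0, 0], [0, 0, 0], [0, 0, 0], [0, 0, 0], [0, 0, 0], [0, 0, 0]])

```text
clock: 3.7
position: [694.5, 101.4, 316.4]
ee_rot: [-0.001, 1.0, -0.0, 0.001]
contact_force: [0.7, 0.5, 0.4]
gripper_width: -0.0
grasp_force: 0.0
```

```bash
python3 - <<'E'
from h import *
im,m=snap('scene','s1.png')
c=cv2.resize(im[190:350,150:420,::-1],None,fx=2.8,fy=2.8,interpolation=cv2.INTER_CUBIC);cv2.imwrite('pics/s1b.png',c)
s=arm.read_state();print(s['position'],s['joints'])
E
```

```text
[695.22654328 101.64193253 320.52391992] [ 0.37505293  0.57383548  0.10501011  0.00272188 -1.09401099 -1.94393623]
```

View pics/s1b.png

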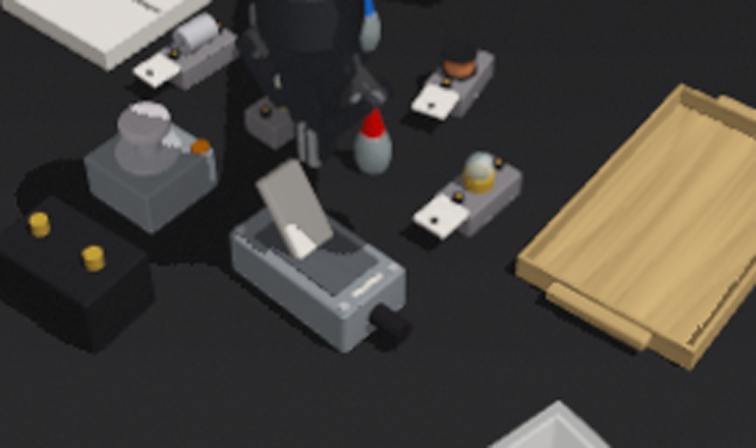

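The paddle at (295,205) in the crop now leans away from the stripe, so the isolator is off. First module: lamp_b.

move_arm(fingers=[80, 80, 80, 80, 80, 80], travel=[[40, 15, 0], [80, 30, 0], [120, 40, 0], [150, 51, 0], [150, 51, 10], [150, 51, 10]], dr=[[0, 0, 0.03], [0, 0, 0.06], [0, 0, 0.1], [0, 0, 0.108], [0, 0, 0.108], [0, 0, 0.108]])

```text
clock: 4.35
position: [543.2, 152.5, 303.8]
ee_rot: [0.052, 0.999, -0.001, -0.001]
contact_force: [0.6, 0.2, -0.7]
gripper_width: 80.1
grasp_force: 0.0
```

```bash
cat >> h.py <<'E'
def near(f,c,z=29,r=60):
    im,m=snap('wrist',f); s=arm.read_state()
    t=[(p,a,w) for p,a,w in terms(im,m,z) if np.hypot(*(w-c))<r]
    for x in t: print([float(v) for v in x[0]],x[1],x[2])
    for i in range(len(t)):
        for j in range(i):
            p,q=sorted((t[i][2],t[j][2]),key=lambda v:v[0]); d=q-p; L=np.hypot(*d)
            if 50<L<60: print('pair',(p+q)/2,'th',round(float(np.arctan2(d[1],d[0])),3),round(float(L),1))
    y=R.from_quat(s['ee_rot']).as_matrix()
    print('tcp',s['position'].round(1),'yaw',round(float(np.arctan2(-y[0,1],y[1,1])),3),s['clock'])
E
python3 -c "
from h import *
near('w2.png',np.array([545,153]))"
```

```text
[275.7, 171.1] 41 [518.2 155.3]
[276.2, 248.4] 35 [572.5 149.9]
pair [545.35 152.6 ] th -0.099 54.6
tcp [544.1 152.4 304.2] yaw -0.105 4.4
```

move_arm(fingers=[80, 80, 80, 80, 80, 40, 20, 20, 20, 20], travel=[[0, 0, 40], [-1, 0, 80], [-1, 0, 110], [-1, 0, 126], [-1, 0, 126], [-1, 0, 126], [-1, 0, 126], [-1, 0, 126], [-1, 0, 126], [-1, 0, 126]], dr=[[0, 0, 0], [0, 0, 0], [0, 0, 0], [0, 0, 0], [0, 0, 0], [0, 0, 0], [0, 0, 0], [0, 0, 0], [0, 0, 0], [0, 0, 0]])

```text
clock: 5.4
position: [545.5, 152.4, 180.3]
ee_rot: [0.053, 0.999, 0.001, 0.001]
contact_force: [-0.1, -0.2, 6.4]
gripper_width: 38.8
grasp_force: 62.4
```

move_arm(fingers=[20, 20, 20, 20], travel=[[0, 0, -20], [0, 0, -60], [0, 0, -100], [0, 0, -100]], dr=[[0, 0, 0], [0, 0, 0], [0, 0, 0], [0, 0, 0]])

```text
clock: 5.8
position: [546.4, 152.8, 284.7]
ee_rot: [0.052, 0.999, 0.003, 0.005]
contact_force: [1.8, -0.2, -0.5]
gripper_width: 38.7
grasp_force: 61.7
```

move_arm(fingers=[20, 20, 20, 20, 20, 20, 20, 20, 20, 20], travel=[[2, 14, 0], [4, 29, 0], [6, 43, 0], [8, 58, 0], [10, 72, 0], [12, 87, 0], [14, 101, 0], [16, 116, 0], [18, 130, 0], [19, 144, 0]], dr=[[0, 0, -0.14], [0, 0, -0.28], [0, 0, -0.42], [0, 0, -0.56], [0, 0, -0.7], [0, 0, -0.84], [0, 0, -0.98], [0, 0, -1.12], [0, 0, -1.26], [0, 0, -1.4]])

```text
clock: 6.8
position: [540.7, 297.6, 277.7]
ee_rot: [-0.605, 0.796, 0.0, -0.001]
contact_force: [-0.7, -0.6, -0.8]
gripper_width: 39.0
grasp_force: 61.4
```

move_arm(fingers=[20, 20, 20, 20, 20, 20], travel=[[0, 0, 0], [0, 0, 10], [0, 0, 40], [0, 0, 70], [0, 0, 84], [0, 0, 84]], dr=[[0, 0, -0.12], [0, 0, -0.235], [0, 0, -0.235], [0, 0, -0.235], [0, 0, -0.235], [0, 0, -0.235]])

```text
clock: 7.4
position: [540.4, 296.5, 191.9]
ee_rot: [-0.692, 0.722, 0.0, -0.003]
contact_force: [0.2, -0.1, -1.1]
gripper_width: 38.6
grasp_force: 61.6
```

```bash
python3 - <<'E'
from h import *
im,m=snap('side','d1.png'); im2,m2=snap('scene','s2.png')
cv2.imwrite('pics/d1b.png',np.hstack([cv2.resize(im[200:420,80:380],(400,293)),cv2.resize(im2[190:360,250:490],(400,293))])[:,:,::-1])
s=arm.read_state();print(s['position'],s['contact_force'],R.from_quat(s['ee_rot']).as_matrix()[:,1])
E
```

```text
[541.64576172 297.50958343 195.19780235] [0.13862025 0.85290109 0.25026121] [-9.99135365e-01  4.15681138e-02 -7.83589251e-04]
```

View pics/d1b.png

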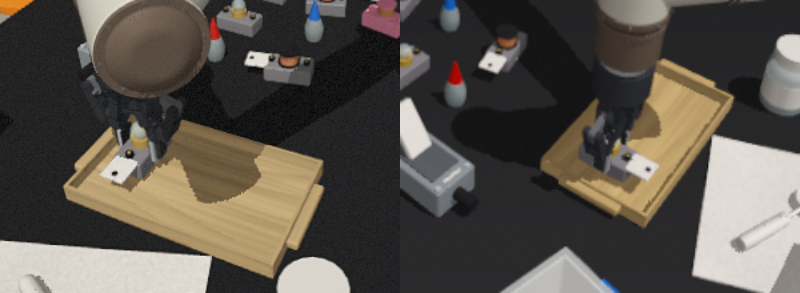

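lamp_b is held upright over the tray's near-isolator end (side crop (130,150)). Lower it, release and lift.

move_arm(fingers=[20, 20, 20, 50, 54, 54, 54, 54, 54, 54], travel=[[0, 0, 8], [0, 0, 11], [0, 0, 11], [0, 0, 11], [0, 0, 11], [0, 0, -20], [0, 0, -60], [0, 0, -100], [0, 0, -125], [0, 0, -125]], dr=[[0, 0, 0], [0, 0, 0], [0, 0, 0], [0, 0, 0], [0, 0, 0], [0, 0, 0], [0, 0, 0], [0, 0, 0], [0, 0, 0], [0, 0, 0]])

```text
clock: 8.5
position: [542.1, 297.8, 325.0]
ee_rot: [-0.692, 0.722, -0.001, 0.005]
contact_force: [0.1, 0.3, -0.0]
gripper_width: 54.1
grasp_force: 0.0
```

```bash
python3 - <<'E'
from h import *
near('w3.png',np.array([541,298]),33)
E
```

```text
[282.9, 131.2] 39 [537.8 250.9]
[262.5, 138.0] 26 [552.1 254.9]
[269.6, 140.3] 9 [547.3 256.7]
[250.3, 156.6] 24 [561.3 267.4]
[211.1, 155.9] 15 [588.7 265.8]
[216.0, 159.1] 21 [585.5 268.2]
[280.0, 159.1] 36 [540.6 270. ]
[244.4, 160.4] 15 [565.6 269.9]
[308.9, 172.4] 25 [520.5 280.2]
[331.4, 167.2] 16 [504.6 277.1]
[216.8, 175.6] 20 [585.9 279.9]
[334.6, 172.4] 12 [502.4 281. ]
[212.1, 175.9] 14 [589.2 279.9]
[251.2, 189.1] 20 [562.1 290.7]
[213.1, 195.7] 11 [589.8 294.5]
[218.4, 199.8] 20 [586.3 297.6]
[307.0, 205.0] 9 [522.3 304.1]
[214.2, 216.0] 9 [590.3 309.7]
[253.0, 218.0] 11 [562.  312.4]
[253.0, 232.0] 9 [562.7 323.2]
[280.0, 232.9] 32 [542.7 324.7]
[257.0, 244.3] 13 [560.2 333. ]
pair [563.25 258.35] th 0.285 53.0
pair [561.65 259.55] th 0.348 50.7
pair [528.35 266.  ] th -0.437 52.4
pair [532.95 272.25] th -0.169 57.5
pair [561.85 265.4 ] th 0.543 56.2
pair [527.25 267.95] th -0.484 56.1
pair [524.85 268.85] th -0.496 51.1
pair [563.5 265.4] th 0.514 59.0
pair [533.35 283.9 ] th 0.232 59.1
pair [570.95 274.7 ] th 0.81 54.7
pair [568.55 275.6 ] th 0.727 56.9
pair [565.2  2
[... 233 characters left out ...]
r [541.8  285.75] th -0.755 53.6
pair [543.95 287.  ] th -0.669 55.2
pair [575.8  288.55] th 0.97 51.3
pair [557.05 283.65] th 1.4 58.3
pair [554.65 284.55] th 1.313 57.6
pair [575.35 289.1 ] th -1.05 53.7
pair [573.75 290.3 ] th -1.082 50.1
pair [541.25 296.3 ] th 0.66 52.5
pair [562.  295.3] th 1.546 55.8
pair [574.1 295.7] th -1.178 59.5
pair [551.65 296.6 ] th 1.177 57.6
pair [564.15 296.55] th -1.516 53.4
pair [575.95 301.55] th -1.022 50.8
pair [541.65 297.35] th 1.532 54.7
pair [554.15 297.3 ] th -1.175 59.4
pair [522.55 302.85] th 0.826 59.4
pair [566.25 309.6 ] th -0.57 56.0
pair [564.5  311.15] th -0.556 51.3
pair [573.05 306.45] th -1.12 59.0
tcp [541.4 297.4 322.3] yaw 1.529 8.55
```

lamp_b lies flat in the repair tray at (541.6, 297.4). Next: coil_b.

move_arm(fingers=[80, 80, 80, 80, 80, 80, 80, 80, 80, 80], travel=[[25, 10, 0], [50, 21, 0], [75, 31, 0], [100, 42, 0], [125, 52, 0], [150, 63, 0], [175, 73, 0], [200, 84, 5], [225, 94, 10], [245, 103, 15]], dr=[[0, 0, 0.14], [0, 0, 0.28], [0, 0, 0.42], [0, 0, 0.56], [0, 0, 0.7], [0, 0, 0.84], [0, 0, 0.98], [0, 0, 1.12], [0, 0, 1.26], [0, 0, 1.385]])

```text
clock: 9.55
position: [426.8, 55.4, 303.4]
ee_rot: [-0.069, 0.998, -0.0, -0.001]
contact_force: [1.0, 0.4, 0.0]
gripper_width: 80.3
grasp_force: 0.0
```

```bash
python3 - <<'E'
from h import *
near('w4.png',np.array([430,57]))
E
```

```text
[276.8, 172.3] 37 [402.3  53. ]
[276.9, 250.0] 35 [456.6  60.5]
pair [429.45  56.75] th 0.137 54.8
tcp [424.6  53.4 302.3] yaw 0.132 9.6
```

move_arm(fingers=[80, 80, 80, 80, 80, 40, 20, 20, 20, 20], travel=[[-1, 0, 40], [-1, 0, 80], [-1, 0, 110], [-1, 0, 126], [-1, 0, 126], [-1, 0, 126], [-1, 0, 126], [-1, 0, 126], [-1, 0, 126], [-1, 0, 126]], dr=[[0, 0, 0], [0, 0, 0], [0, 0, 0], [0, 0, 0], [0, 0, 0], [0, 0, 0], [0, 0, 0], [0, 0, 0], [0, 0, 0], [0, 0, 0]])

```text
clock: 10.6
position: [429.4, 57.1, 180.0]
ee_rot: [-0.072, 0.997, 0.0, 0.001]
contact_force: [-0.8, -0.5, 6.1]
gripper_width: 39.1
grasp_force: 61.3
```

move_arm(fingers=[20, 20, 20, 20], travel=[[0, 0, -20], [0, 0, -60], [0, 0, -100], [0, 0, -100]], dr=[[0, 0, 0], [0, 0, 0], [0, 0, 0], [0, 0, 0]])

```text
clock: 11.0
position: [430.4, 57.6, 283.9]
ee_rot: [-0.072, 0.997, 0.002, 0.006]
contact_force: [0.9, 0.9, -2.1]
gripper_width: 38.7
grasp_force: 60.9
```

move_arm(fingers=[20, 20, 20, 20, 20, 20, 20, 20, 20, 20], travel=[[-7, 24, 0], [-14, 48, 0], [-21, 72, 0], [-28, 96, 0], [-35, 120, 0], [-42, 144, 0], [-49, 168, 0], [-56, 192, 0], [-63, 216, 0], [-67, 236, 0]], dr=[[0, 0, -0.14], [0, 0, -0.28], [0, 0, -0.42], [0, 0, -0.56], [0, 0, -0.7], [0, 0, -0.84], [0, 0, -0.98], [0, 0, -1.12], [0, 0, -1.26], [0, 0, -1.385]])

```text
clock: 12.0
position: [461.4, 301.1, 277.9]
ee_rot: [-0.694, 0.72, 0.0, -0.0]
contact_force: [-0.1, -0.7, -1.7]
gripper_width: 38.9
grasp_force: 60.8
```

move_arm(fingers=[20, 20, 20, 20, 20, 20, 50, 54, 54, 54], travel=[[0, 0, 20], [0, 0, 50], [0, 0, 75], [0, 0, 90], [0, 0, 95], [0, 0, 95], [0, 0, 95], [0, 0, 95], [0, 0, 95], [0, 0, 60]], dr=[[0, 0, 0], [0, 0, 0], [0, 0, 0], [0, 0, 0], [0, 0, 0], [0, 0, 0], [0, 0, 0], [0, 0, 0], [0, 0, 0], [0, 0, 0]])

```text
clock: 13.0
position: [460.4, 298.9, 214.9]
ee_rot: [-0.692, 0.722, -0.0, -0.005]
contact_force: [0.9, 0.5, -0.8]
gripper_width: 54.2
grasp_force: 0.0
```

move_arm(fingers=[54, 54, 54, 54], travel=[[0, 0, -40], [0, 0, -80], [0, 0, -101], [0, 0, -101]], dr=[[0, 0, 0], [0, 0, 0], [0, 0, 0], [0, 0, 0]])

```text
clock: 13.4
position: [462.2, 300.7, 323.6]
ee_rot: [-0.692, 0.722, 0.0, 0.004]
contact_force: [0.3, 0.7, 0.5]
gripper_width: 53.9
grasp_force: 0.0
```

```bash
python3 - <<'E'
from h import *
near('w5.png',np.array([461,300]),33,35)
E
```

```text
[280.9, 157.5] 37 [459.4 271.6]
[280.6, 231.7] 31 [461.7 326.1]
pair [460.55 298.85] th 1.529 54.5
tcp [461.6 300.2 321.2] yaw 1.529 13.45
```

View pics/w5.png

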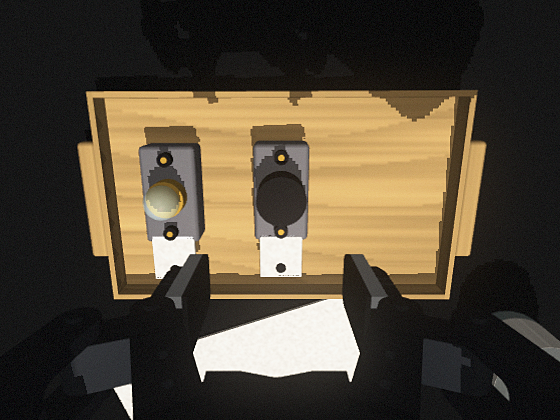

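The repair tray holds lamp_b (170,195) and coil_b (281,200), both flat, with space to the right. Next: motor_b.

move_arm(fingers=[64, 64, 64, 64, 64, 64, 64, 64, 64, 64], travel=[[40, -9, 0], [80, -18, 0], [120, -26, 0], [160, -35, 0], [200, -44, 0], [240, -53, 0], [280, -62, 0], [320, -70, 0], [360, -79, 0], [400, -88, 0]], dr=[[0, 0, 0.14], [0, 0, 0.28], [0, 0, 0.42], [0, 0, 0.56], [0, 0, 0.7], [0, 0, 0.84], [0, 0, 0.98], [0, 0, 1.12], [0, 0, 1.26], [0, 0, 1.4]])

```text
clock: 14.45
position: [532.3, -104.9, 317.8]
ee_rot: [-0.061, 0.998, 0.0, -0.002]
contact_force: [0.5, -1.3, 0.1]
gripper_width: 64.2
grasp_force: 0.0
```

```bash
python3 - <<'E'
from h import *
psi=1.53-1.4; w=np.array([543.7,-167.6])-(np.array([461,300])+400*np.array([-.0408,-.9992])-88*np.array([-.9992,.0408]))
print(w, w@[-np.cos(psi),-np.sin(psi)], w@[-np.sin(psi),np.cos(psi)])
near('w6.png',np.array([543,-167]))
E
```

```text
[ 11.0904 -64.3296] -2.6575054849866007 -65.22447449322428
[193.9, 171.7] 25 [ 516.7 -163.9]
tcp [ 533.  -109.   317.7] yaw 0.114 14.5
```

move_arm(fingers=[64, 64, 64, 64, 64], travel=[[-1, -35, 5], [-2, -60, 15], [-3, -65, 15], [-3, -65, 15], [-3, -65, 15]], dr=[[0, 0, 0.14], [0, 0, 0.216], [0, 0, 0.216], [0, 0, 0.216], [0, 0, 0.216]])

```text
clock: 15.0
position: [543.9, -166.7, 304.1]
ee_rot: [0.043, 0.999, 0.0, -0.001]
contact_force: [0.3, -0.6, 0.0]
gripper_width: 64.1
grasp_force: 0.0
```

```bash
python3 - <<'E'
from h import *
near('w7.png',np.array([543,-167]))
E
```

```text
[276.9, 167.2] 42 [ 516.6 -163.1]
tcp [ 543.9 -166.5  304.5] yaw -0.086 15.05
```

View pics/w7.png

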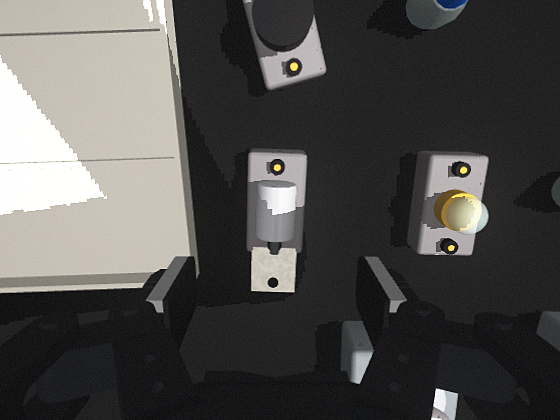

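motor_b (277,200) is still centred between the fingers. Tray corner near (192,283) and ribs at (80,33) and (80,161) can be used to locate the stock tray.

move_arm(fingers=[64, 64, 64, 64, 64, 40, 20, 20, 20, 20], travel=[[0, 0, 40], [0, 0, 80], [0, 0, 110], [0, 0, 126], [0, 0, 126], [0, 0, 126], [0, 0, 126], [0, 0, 126], [0, 0, 126], [0, 0, 126]], dr=[[0, 0, 0], [0, 0, 0], [0, 0, 0], [0, 0, 0], [0, 0, 0], [0, 0, 0], [0, 0, 0], [0, 0, 0], [0, 0, 0], [0, 0, 0]])

```text
clock: 16.05
position: [544.8, -167.0, 180.6]
ee_rot: [0.043, 0.999, 0.0, 0.002]
contact_force: [-1.2, 3.2, 7.0]
gripper_width: 38.9
grasp_force: 61.1
```

move_arm(fingers=[20, 20, 20, 20], travel=[[0, 0, -20], [0, 0, -60], [0, 0, -100], [0, 0, -100]], dr=[[0, 0, 0], [0, 0, 0], [0, 0, 0], [0, 0, 0]])

```text
clock: 16.45
position: [545.7, -167.6, 285.0]
ee_rot: [0.043, 0.999, -0.001, 0.006]
contact_force: [0.4, -0.4, -0.5]
gripper_width: 38.5
grasp_force: 60.4
```

```bash
python3 - <<'E'
from h import *
m=arm.camera_model('wrist')
# camera pose at w7: same orientation, tool 304.5 high; correct for current tcp
s=arm.read_state(); P=np.array(m['pose']); P[:3,3]+=np.array([543.9,-166.5,304.5])-s['position']; m['pose']=P
for n,u,v,z in (('ribL',5,35,12),('ribR',158,30,12),('rib2L',5,163,12),('rib2R',172,157,12),('endwallL',5,291,22),('endR',190,283,22),('sideT',168,0,22)): print(n,pt(m,u,v,z)[:2].round())
w=np.array([381,300.])-[543.9,-167]; p=-.086
print(w@[-np.cos(p),-np.sin(p)], w@[-np.sin(p),np.cos(p)])
E
```

```text
ribL [ 424. -329.]
ribR [ 429. -232.]
rib2L [ 504. -353.]
rib2R [ 510. -236.]
endwallL [ 597. -373.]
endR [ 603. -235.]
sideT [ 415. -220.]
202.41047893582856 451.2819606598169
```

move_arm(fingers=[20, 20, 20, 20, 20, 20, 20, 20, 20, 20], travel=[[17, 38, -10], [34, 76, -10], [51, 114, -10], [68, 152, -10], [85, 190, -10], [102, 228, -10], [119, 266, -10], [136, 304, -10], [153, 342, -10], [170, 380, -10]], dr=[[0, 0, -0.14], [0, 0, -0.28], [0, 0, -0.42], [0, 0, -0.56], [0, 0, -0.7], [0, 0, -0.84], [0, 0, -0.98], [0, 0, -1.12], [0, 0, -1.26], [0, 0, -1.4]])

```text
clock: 17.45
position: [406.5, 227.1, 288.5]
ee_rot: [-0.612, 0.79, 0.0, -0.0]
contact_force: [1.2, -0.1, -2.3]
gripper_width: 38.4
grasp_force: 60.6
```

```bash
python3 - <<'E'
from h import *
c=np.array([543.9,-167])+170*np.array([-np.cos(-.086),-np.sin(-.086)])+380*np.array([-np.sin(-.086),np.cos(-.086)])
s=arm.read_state(); w=np.array([381,300])-c; p=-.086+1.4
print(c,s['position'],w@[-np.cos(p),-np.sin(p)], w@[-np.sin(p),np.cos(p)])
E
```

```text
[407.16800398 226.19761096] [406.53180943 227.13013902 288.4599312 ] -64.7360723805133 44.05448890978535
```

move_arm(fingers=[20, 20, 20, 20, 20, 20, 20, 20, 20, 20], travel=[[-32, 22, 0], [-65, 44, 0], [-65, 44, 5], [-65, 44, 30], [-65, 44, 60], [-65, 44, 85], [-65, 44, 98], [-65, 44, 105], [-65, 44, 105], [-65, 44, 105]], dr=[[0, 0, -0.11], [0, 0, -0.216], [0, 0, -0.216], [0, 0, -0.216], [0, 0, -0.216], [0, 0, -0.216], [0, 0, -0.216], [0, 0, -0.216], [0, 0, -0.216], [0, 0, -0.216]])

```text
clock: 18.45
position: [381.2, 298.5, 184.6]
ee_rot: [-0.692, 0.722, -0.0, -0.002]
contact_force: [-4.0, -4.0, 9.4]
gripper_width: 38.7
grasp_force: 61.8
```

move_arm(fingers=[50, 54, 54, 54, 54, 54, 54, 54, 54], travel=[[0, 0, 0], [0, 0, 0], [0, 0, 0], [0, 0, -20], [0, 0, -60], [0, 0, -100], [0, 0, -136], [0, 0, -136], [0, 0, -136]], dr=[[0, 0, 0], [0, 0, 0], [0, 0, 0], [0, 0, 0], [0, 0, 0], [0, 0, 0], [0, 0, 0], [0, 0, 0], [0, 0, 0]])

```text
clock: 19.35
position: [381.7, 300.0, 320.4]
ee_rot: [-0.692, 0.722, 0.0, 0.001]
contact_force: [-0.4, -0.2, -0.3]
gripper_width: 53.9
grasp_force: 0.0
```

```bash
python3 - <<'E'
from h import *
near('w8.png',np.array([381,300]),33,35)
E
```

```text
[278.5, 158.3] 23 [379.1 269.8]
tcp [381.5 299.7 319.2] yaw 1.528 19.4
```

View pics/w8.png

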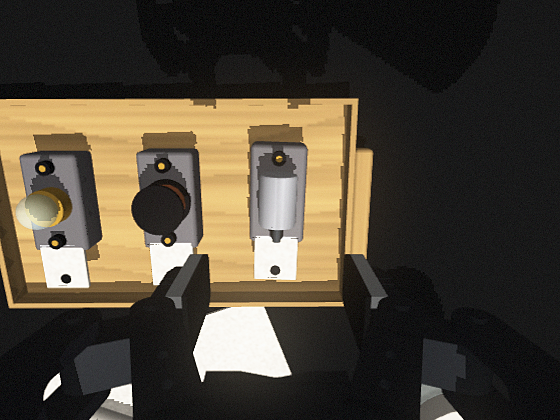

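All three tagged modules lie flat in the repair tray: (45,200), (165,200), (279,195). Next: lamp_a.

move_arm(fingers=[64, 64, 64, 64, 64, 64, 64, 64, 64, 64], travel=[[34, -19, 0], [68, -38, 0], [102, -57, 0], [136, -76, 0], [170, -95, 0], [204, -114, 0], [238, -133, 0], [272, -152, 0], [306, -171, 0], [340, -189, 0]], dr=[[0, 0, 0.14], [0, 0, 0.28], [0, 0, 0.42], [0, 0, 0.56], [0, 0, 0.7], [0, 0, 0.84], [0, 0, 0.98], [0, 0, 1.12], [0, 0, 1.26], [0, 0, 1.4]])

```text
clock: 20.4
position: [556.7, -49.2, 317.5]
ee_rot: [-0.061, 0.998, -0.0, -0.002]
contact_force: [1.0, -0.1, 0.4]
gripper_width: 63.9
grasp_force: 0.0
```

move_arm(fingers=[64, 64, 64, 64], travel=[[0, 0, 15], [0, 0, 15], [0, 0, 15], [0, 0, 15]], dr=[[0, 0, 0.13], [0, 0, 0.255], [0, 0, 0.255], [0, 0, 0.255]])

```text
clock: 20.8
position: [556.3, -47.5, 303.5]
ee_rot: [0.062, 0.998, -0.0, -0.001]
contact_force: [0.5, 0.5, 0.3]
gripper_width: 64.1
grasp_force: 0.0
```

```bash
python3 - <<'E'
from h import *
near('w9.png',np.array([556,-47]))
E
```

```text
[292.2, 238.9] 37 [579.7 -38.6]
tcp [556.3 -47.4 304. ] yaw -0.124 20.85
```

View pics/w9.png

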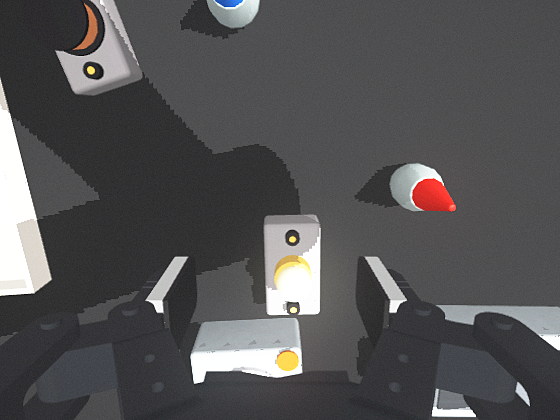

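lamp_a was knocked outward: its terminals are now at (292,239) and (293,309), close to the trip box. Recomputing.

```bash
python3 - <<'E'
from h import *
m=arm.camera_model('wrist')
c,th,L=pair(m,(292.2,238.9),(293,309)); print(c,th,L,*[pt(m,u,v,45)[:2].round() for u,v in((201,322),(300,320))])
w=c-[556,-47.2]; p=-.124
print(w@[-np.cos(p),-np.sin(p)], w@[-np.sin(p),np.cos(p)])
E
```

```text
[607.2 -41.2] -0.102 54.4 [ 627. -108.] [634. -40.]
-50.06478366589294 12.286473720614223
```

move_arm(fingers=[64, 64, 64, 64, 64], travel=[[-30, 7, 0], [-50, 12, 0], [-50, 12, 0], [-50, 12, 0], [-50, 12, 0]], dr=[[0, 0, -0.02], [0, 0, -0.02], [0, 0, -0.02], [0, 0, -0.02], [0, 0, -0.02]])

```text
clock: 21.35
position: [606.7, -41.8, 304.6]
ee_rot: [0.053, 0.999, -0.0, -0.0]
contact_force: [-0.1, 0.3, 0.4]
gripper_width: 63.7
grasp_force: 0.0
```

```bash
python3 - <<'E'
from h import *
near('w10.png',np.array([607,-41]))
E
```

```text
[275.2, 166.5] 38 [578.9 -38.7]
[275.6, 244.4] 33 [633.5 -44.3]
pair [606.2 -41.5] th -0.102 54.9
tcp [606.7 -41.9 304.8] yaw -0.106 21.4
```

move_arm(fingers=[64, 64, 64, 64, 64, 40, 20, 20, 20, 20], travel=[[0, 0, 40], [0, 0, 80], [0, 0, 110], [0, 0, 126], [0, 0, 126], [0, 0, 126], [0, 0, 126], [0, 0, 126], [0, 0, 126], [0, 0, 126]], dr=[[0, 0, 0], [0, 0, 0], [0, 0, 0], [0, 0, 0], [0, 0, 0], [0, 0, 0], [0, 0, 0], [0, 0, 0], [0, 0, 0], [0, 0, 0]])

```text
clock: 22.4
position: [608.1, -41.7, 180.6]
ee_rot: [0.053, 0.999, 0.0, 0.002]
contact_force: [-1.3, 1.9, 6.2]
gripper_width: 38.2
grasp_force: 63.2
```

move_arm(fingers=[20, 20, 20, 20], travel=[[0, 0, -20], [0, 0, -60], [0, 0, -100], [0, 0, -100]], dr=[[0, 0, 0], [0, 0, 0], [0, 0, 0], [0, 0, 0]])

```text
clock: 22.8
position: [609.2, -41.8, 285.3]
ee_rot: [0.052, 0.999, 0.001, 0.006]
contact_force: [1.1, -0.2, -0.4]
gripper_width: 38.8
grasp_force: 62.5
```

move_arm(fingers=[20, 20, 20, 20, 20, 20, 20, 20, 20, 20], travel=[[11, -28, 0], [23, -55, 0], [34, -83, 0], [46, -110, 0], [57, -138, 0], [68, -166, 0], [80, -193, 0], [91, -221, 0], [103, -249, 0], [114, -276, 0]], dr=[[0, 0, -0.14], [0, 0, -0.28], [0, 0, -0.42], [0, 0, -0.56], [0, 0, -0.7], [0, 0, -0.84], [0, 0, -0.98], [0, 0, -1.12], [0, 0, -1.26], [0, 0, -1.4]])

```text
clock: 23.8
position: [463.7, -305.2, 278.2]
ee_rot: [-0.605, 0.796, 0.001, -0.0]
contact_force: [-0.4, 0.2, -1.1]
gripper_width: 38.6
grasp_force: 62.3
```

move_arm(fingers=[20, 20, 20], travel=[[0, 0, 20], [0, 0, 40], [0, 0, 40]], dr=[[0, 0, -0.12], [0, 0, -0.224], [0, 0, -0.224]])

```text
clock: 24.1
position: [463.2, -304.1, 235.8]
ee_rot: [-0.687, 0.726, 0.003, -0.001]
contact_force: [-0.2, 1.0, -0.4]
gripper_width: 38.6
grasp_force: 62.4
```

```bash
python3 - <<'E'
from h import *
im,m=snap('wrist','w11.png'); s=arm.read_state();print(s['position'],s['gripper_width'],s['clock'])
E
```

```text
[ 464.07598132 -304.20275465  237.3259908 ] 38.46165770215441 24.15
```

View pics/w11.png

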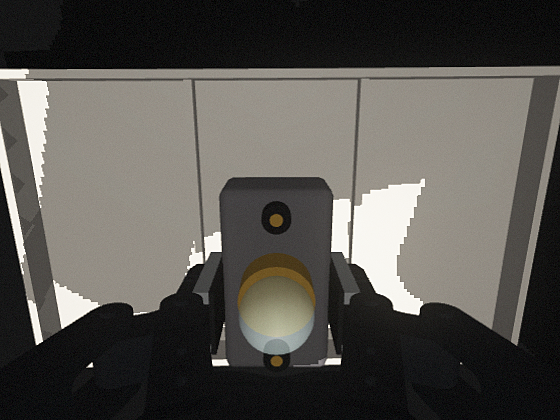

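lamp_a is centred over the middle bay (ribs at 193 and 358, module at 276). Lower, release, then go to coil_a.

move_arm(fingers=[20, 20, 20, 20, 45, 50, 50, 50, 50, 50], travel=[[0, 0, 25], [0, 0, 45], [0, 0, 55], [0, 0, 55], [0, 0, 55], [0, 0, 55], [0, 0, 55], [0, 0, 35], [0, 0, 0], [0, 0, -40]], dr=[[0, 0, 0], [0, 0, 0], [0, 0, 0], [0, 0, 0], [0, 0, 0], [0, 0, 0], [0, 0, 0], [0, 0, 0], [0, 0, 0], [0, 0, 0]])

```text
clock: 25.15
position: [464.5, -304.1, 278.9]
ee_rot: [-0.688, 0.726, 0.001, -0.001]
contact_force: [1.7, -0.9, -0.5]
gripper_width: 50.0
grasp_force: 0.0
```

move_arm(fingers=[64, 64, 64, 64, 64, 64, 64, 64, 64, 64], travel=[[0, 0, -26], [-18, 5, -26], [-37, 10, -26], [-56, 16, -26], [-75, 22, -26], [-94, 27, -26], [-113, 33, -26], [-132, 38, -26], [-148, 43, -26], [-148, 43, -26]], dr=[[0, 0, 0.1], [0, 0, 0.24], [0, 0, 0.38], [0, 0, 0.52], [0, 0, 0.66], [0, 0, 0.8], [0, 0, 0.94], [0, 0, 1.08], [0, 0, 1.22], [0, 0, 1.346]])

```text
clock: 26.15
position: [429.1, -153.0, 305.1]
ee_rot: [-0.084, 0.996, 0.0, 0.0]
contact_force: [0.3, -0.1, -0.1]
gripper_width: 64.4
grasp_force: 0.0
```

move_arm(fingers=[64, 64], travel=[[0, 0, 0], [0, 0, 0]], dr=[[0, 0, 0], [0, 0, 0]])

```text
clock: 26.35
position: [429.8, -154.3, 304.9]
ee_rot: [-0.087, 0.996, -0.0, 0.0]
contact_force: [0.9, -0.6, -0.1]
gripper_width: 63.8
grasp_force: 0.0
```

```bash
python3 - <<'E'
from h import *
near('w12.png',np.array([429,-154]))
E
```

```text
[277.5, 166.9] 41 [ 402.9 -157.4]
tcp [ 429.8 -154.4  304.9] yaw 0.174 26.4
```

View pics/w12.png

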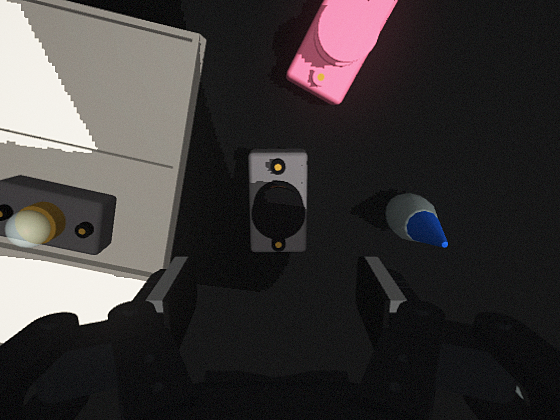

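lamp_a is flat in its bay (60,215). coil_a (277,200) sits between the fingers and the pink decoy at (340,40) is clear of them. Grasp, then place it in the near bay.

move_arm(fingers=[64, 64, 64, 64, 64, 40, 20, 20, 20, 20], travel=[[0, 0, 40], [0, 0, 80], [0, 0, 110], [0, 0, 126], [0, 0, 126], [0, 0, 126], [0, 0, 126], [0, 0, 126], [0, 0, 126], [0, 0, 126]], dr=[[0, 0, 0], [0, 0, 0], [0, 0, 0], [0, 0, 0], [0, 0, 0], [0, 0, 0], [0, 0, 0], [0, 0, 0], [0, 0, 0], [0, 0, 0]])

```text
clock: 27.4
position: [430.3, -154.2, 179.9]
ee_rot: [-0.086, 0.996, -0.0, 0.001]
contact_force: [-0.3, 0.1, 6.4]
gripper_width: 38.7
grasp_force: 61.9
```

move_arm(fingers=[20, 20, 20, 20], travel=[[0, 0, -20], [0, 0, -60], [0, 0, -100], [0, 0, -100]], dr=[[0, 0, 0], [0, 0, 0], [0, 0, 0], [0, 0, 0]])

```text
clock: 27.8
position: [431.3, -154.3, 283.8]
ee_rot: [-0.086, 0.996, -0.001, 0.006]
contact_force: [0.6, -0.6, -1.8]
gripper_width: 38.2
grasp_force: 61.2
```

move_arm(fingers=[20, 20, 20, 20, 20, 20, 20, 20, 20, 20], travel=[[8, -13, 0], [15, -27, 0], [23, -40, 0], [30, -54, 0], [38, -67, 0], [46, -81, 0], [53, -94, 0], [61, -108, 0], [68, -121, 0], [76, -135, 0]], dr=[[0, 0, -0.14], [0, 0, -0.28], [0, 0, -0.42], [0, 0, -0.56], [0, 0, -0.7], [0, 0, -0.84], [0, 0, -0.98], [0, 0, -1.12], [0, 0, -1.26], [0, 0, -1.346]])

```text
clock: 28.8
position: [377.2, -300.5, 277.8]
ee_rot: [-0.69, 0.724, 0.001, -0.0]
contact_force: [0.3, -0.2, -1.8]
gripper_width: 39.1
grasp_force: 61.1
```

move_arm(fingers=[20, 20, 20], travel=[[0, 0, 20], [0, 0, 40], [0, 0, 40]], dr=[[0, 0, 0], [0, 0, 0], [0, 0, 0]])

```text
clock: 29.1
position: [376.2, -299.7, 235.8]
ee_rot: [-0.688, 0.726, 0.004, -0.001]
contact_force: [-0.0, 0.6, -2.1]
gripper_width: 38.8
grasp_force: 60.9
```

```bash
python3 - <<'E'
from h import *
im,m=snap('wrist','w13.png'); s=arm.read_state();print(s['position'],s['gripper_width'],s['clock'])
E
```

```text
[ 377.08390784 -299.96818383  237.26593875] 38.62298663410427 29.15
```

View pics/w13.png

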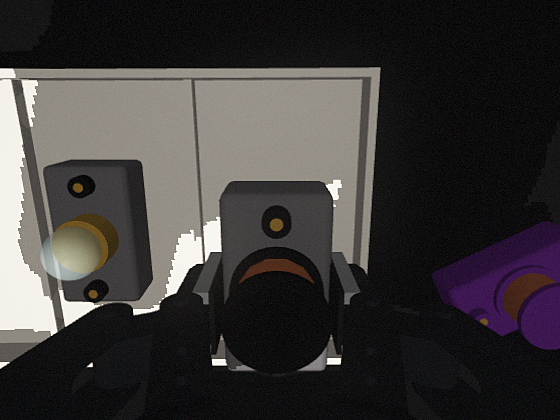

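coil_a is centred in the near bay (rib at 195, end wall at 362). The purple decoy at right stays clear. Lower, release, and go over the plunger.

move_arm(fingers=[20, 20, 20, 20, 45, 50, 50, 50, 50, 50], travel=[[0, 0, 25], [0, 0, 45], [0, 0, 55], [0, 0, 55], [0, 0, 55], [0, 0, 55], [0, 0, 55], [0, 0, 35], [0, 0, 0], [0, 0, -40]], dr=[[0, 0, 0], [0, 0, 0], [0, 0, 0], [0, 0, 0], [0, 0, 0], [0, 0, 0], [0, 0, 0], [0, 0, 0], [0, 0, 0], [0, 0, 0]])

```text
clock: 30.15
position: [377.6, -300.1, 279.2]
ee_rot: [-0.688, 0.726, 0.001, -0.001]
contact_force: [1.2, -0.2, -0.2]
gripper_width: 50.0
grasp_force: 0.0
```

move_arm(fingers=[64, 64], travel=[[0, 0, -40], [0, 0, -41]], dr=[[0, 0, 0], [0, 0, 0]])

```text
clock: 30.35
position: [379.3, -300.9, 325.6]
ee_rot: [-0.689, 0.725, -0.006, 0.002]
contact_force: [0.7, 0.1, 0.3]
gripper_width: 63.7
grasp_force: 0.0
```

```bash
python3 - <<'E'
from h import *
near('w14.png',np.array([377,-300]),33)
near('w14c.png',np.array([464,-304]),33)
E
```

```text
[282.5, 164.7] 10 [ 377. -328.]
[281.5, 238.4] 31 [ 380.4 -273. ]
pair [ 378.7 -300.5] th 1.509 55.1
tcp [ 378.5 -300.4  323. ] yaw 1.518 30.4
[158.8, 238.4] 11 [ 468.7 -277.3]
tcp [ 377.8 -300.1  321. ] yaw 1.517 30.45
```

move_arm(fingers=[64, 64, 64, 64, 64, 64, 64, 64, 64, 64], travel=[[-24, -31, 0], [-47, -61, 0], [-71, -92, 0], [-94, -122, 0], [-118, -153, 0], [-141, -184, 0], [-165, -214, 0], [-189, -245, 0], [-212, -275, 0], [-236, -306, 0]], dr=[[0, 0, 0.14], [0, 0, 0.28], [0, 0, 0.42], [0, 0, 0.56], [0, 0, 0.7], [0, 0, 0.84], [0, 0, 0.98], [0, 0, 1.12], [0, 0, 1.26], [0, 0, 1.4]])

```text
clock: 31.45
position: [696.8, -79.8, 317.0]
ee_rot: [-0.056, 0.998, 0.0, -0.002]
contact_force: [1.3, 0.1, -1.2]
gripper_width: 63.7
grasp_force: 0.0
```

move_arm(fingers=[64, 64, 64], travel=[[0, 0, 0], [0, 0, 0], [0, 0, 0]], dr=[[0, 0, 0.12], [0, 0, 0.12], [0, 0, 0.12]])

```text
clock: 31.75
position: [695.5, -80.9, 317.8]
ee_rot: [-0.0, 1.0, -0.0, -0.002]
contact_force: [-0.2, -0.1, 0.3]
gripper_width: 64.2
grasp_force: 0.0
```

```bash
python3 - <<'E'
from h import *
im,m=snap('wrist','w15.png'); s=arm.read_state();print(s['position'],s['ee_rot'],s['clock'],proj(m,(695,-81,83)))
E
```

```text
[695.41571457 -81.20656993 318.489349  ] [ 3.49803359e-04  9.99999142e-01 -5.55640771e-05 -1.26110085e-03] 31.8 (np.float64(274.7645765567054), np.float64(225.6350504484365))
```

View pics/w15.png

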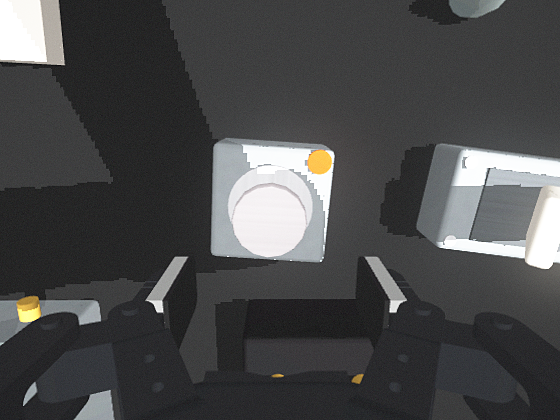

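The cap is centred at (269,220), about 3.5 mm off the aim. Correct, close the fingers and press.

move_arm(fingers=[0, 0, 0, 0, 0, 0, 0, 0, 0, 0], travel=[[3.5, -3.5, 0], [3.5, -3.5, 0], [3.5, -3.5, 20], [3.5, -3.5, 45], [3.5, -3.5, 60], [3.5, -3.5, 68], [3.5, -3.5, 76], [3.5, -3.5, 82], [3.5, -3.5, 85], [3.5, -3.5, 85]], dr=[[0, 0, 0], [0, 0, 0], [0, 0, 0], [0, 0, 0], [0, 0, 0], [0, 0, 0], [0, 0, 0], [0, 0, 0], [0, 0, 0], [0, 0, 0]])

```text
clock: 32.8
position: [691.9, -84.4, 238.5]
ee_rot: [0.001, 1.0, -0.001, -0.001]
contact_force: [-8.3, 0.8, 13.5]
gripper_width: -0.0
grasp_force: 6.6
```

move_arm(fingers=[0, 0], travel=[[0, 0, 0], [0, 0, 0]], dr=[[0, 0, 0], [0, 0, 0]])

```text
clock: 33.0
position: [691.8, -84.5, 238.5]
ee_rot: [0.001, 1.0, -0.001, -0.001]
contact_force: [-8.0, 1.8, 13.3]
gripper_width: 0.2
grasp_force: 6.5
```

move_arm(fingers=[0, 0, 0, 0, 0, 0, 0, 0, 0, 0], travel=[[0, 0, 3], [0, 0, 3], [0, 0, -10], [0, 0, -40], [0, 0, -80], [0, 30, -80], [0, 65, -80], [0, 95, -75], [0, 95, -50], [0, 95, -24]], dr=[[0, 0, 0], [0, 0, 0], [0, 0, 0], [0, 0, 0], [0, 0, 0], [0, 0, 0], [0, 0, 0], [0, 0, 0], [0, 0, 0], [0, 0, 0]])

```text
clock: 34.0
position: [693.3, 12.2, 260.1]
ee_rot: [-0.0, 1.0, 0.001, 0.003]
contact_force: [0.0, -0.1, -0.5]
gripper_width: 0.0
grasp_force: 0.0
```

move_arm(fingers=[0, 0, 0, 0, 0, 0, 0, 0, 0, 0], travel=[[0, 20, 0], [0, 40, 0], [0, 55, 0], [0, 70, 0], [0, 85, 0], [0, 93, 0], [0, 93, 0], [0, 93, -40], [0, 93, -80], [0, 60, -130]], dr=[[0, 0, 0], [0, 0, 0], [0, 0, 0], [0, 0, 0], [0, 0, 0], [0, 0, 0], [0, 0, 0], [0, 0, 0], [0, 0, 0], [0, 0, 0]])

```text
clock: 35.0
position: [692.7, 78.0, 381.0]
ee_rot: [-0.001, 1.0, 0.0, -0.001]
contact_force: [0.2, -0.5, -0.3]
gripper_width: 0.1
grasp_force: 0.0
```

```bash
python3 - <<'E'
from h import *
im,m=snap('scene','s3.png'); im2,_=snap('side','d3.png')
c=cv2.resize(im[140:340,140:460],(800,500),interpolation=cv2.INTER_CUBIC);cv2.imwrite('pics/s3b.png',c[:,:,::-1])
s=arm.read_state();print(s['position'],s['contact_force'],s['clock'])
E
```

```text
[693.79519736  73.71373074 388.8596435 ] [1.08403404 1.04765811 1.58662414] 35.1
```

View pics/s3b.png

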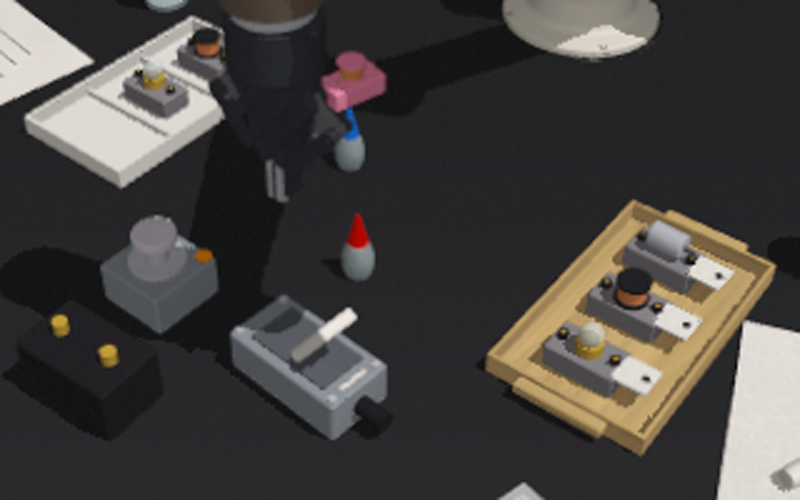

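The paddle at (325,335) leans to the stripe side, so the isolator is on. The plunger (155,240) is up, all five modules lie in their trays, both bottles stand, and the arm is clear. One short settling row, then I hand in.

move_arm(fingers=[0, 0, 0], travel=[[0, 0, 0], [0, 0, 0], [0, 0, 0]], dr=[[0, 0, 0], [0, 0, 0], [0, 0, 0]])

```text
clock: 35.4
position: [692.6, 76.4, 378.5]
ee_rot: [0.001, 1.0, -0.0, -0.002]
contact_force: [0.6, -0.4, -0.9]
gripper_width: -0.2
grasp_force: 0.0
```

```bash
python3 -c "
from bench import arm
print(arm.job_done())"
```

```text
the job is handed in; nothing more can be done
None
```

I handed the job in at about 35 s of the 210 s limit, but no verdict came back: the isolator went off first, all five modules present (no motor_a) are in their trays, the plunger was pressed and came up, the isolator is back on, and both bottles are standing.

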